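Present the frosted end of a hanging slide over the light window

ROBOT

A 6-joint arm with a two-finger parallel gripper is mounted at the origin on the work surface. World frame = base frame: x ahead of the robot, y to its left, z up, the work surface at z = 0. Lengths are in m, angles in degrees, forces in N, time in s.
With the tool pointing down it reaches from about 0.35 to 0.875 m from the base axis. Payload 4.2 kg.
Tool frame: the origin (TCP) lies at the very end of the fingers, on their centre line; the grasp point (between the pads) lies 19 mm behind it (tcp_to_grasp is the z of the grasp point in the tool frame, in m); z points along the fingers, y is the direction in which the jaws open and shut (so a half turn about z gives the same grasp; the last joint's range is limited). The gripper opens to 87 mm and grips with 3 to 60 N. Pads are 19 mm wide; open, the fingers measure 117 mm over their backs; the gripper's body (75 mm by 190 mm) begins 51 mm behind the grasp point.
Start: joints at [14.817, 22.042, 0.453, 0, -68.411, -14.817], TCP at [0.625, 0, 0.223] pointing down, gripper open.
Joint ranges: [-179.83, 179.83], [-69.29, 118.12], [-61.27, 80.66], [-181.25, 117.63], [-171.15, -9.14], [-177.46, 177.46]. Speed limits (degrees/s): [159.86, 159.86, 180, 180, 180, 180].

INTERFACE

Orientations are given as a 3x3 rotation matrix whose columns are the frame's x, y, z axes.
In Python, from station import sense, capture, camera_params, finish_job, tcp_to_grasp gives the robot as it stands.
- The arm moves only by the shell command python3 -m inch 'ROWS'. ROWS is JSON, a list of rows, each an object of numbers: "jaw": the closure in counts, from 0 (fully open) to 255 (shut); "x", "y", "z": the shift along the world's x, y, z normalised to -1 to 1, where 1 is 0.06 m; "ax", "ay", "az": the turn, a rotation vector about the world's x, y, z normalised to -1 to 1, where 1 is 10 degrees. A call has 1 to 12 rows; each row shifts and turns the pose as measured when the row begins; what a row does not reach is not made up. A row lasts 1/8 s, in which the tool goes at most 62.5 mm and 10.7 degrees, less where a joint would pass 70% of its speed; a pose out of reach is approached as far as the arm can. A call with a number of a shift or a turn outside -1 to 1 is refused whole. A call with a gripper value outside its range is refused whole. The fingers move at their own pace and stop on an object; the grip force is fixed at half the most. Time passes only in rows, so rows that do not move let the fingers close. It gives the time, the measured TCP pose, the force and the opening at its end, in the units of the state.
- sense(): the state, without advancing time (a new reading comes with each control period).
- capture(name): name is "scene" or "side" or "wrist"; returns the picture (420x560x3 uint8, red, green, blue); there is no depth.
- camera_params(name): a dict with "vfov" (degrees; the focal length in pixels is half the picture's height over the tangent of half this angle, whatever the lens; pixels are square), "cx", "cy" (the principal point, pixels), "D" ([k1, k2, p1, p2, k3] as OpenCV has them; the pictures are not rectified), "R" (3x3) and "t" (3): a world point X has camera coordinates R X + t. Camera axes: x right, y down, z forward; pixel columns grow to the right and rows downward; lengths in m; the calibration is good to about 2 mm. A picture is of the moment at which its call begins: read the wrist's pose just before it. camera_params takes no time and is no camera call; for the wrist camera it gives the pose at the moment of the call.
- finish_job(): hands the job in, once; it reports no verdict.
The state is a dict: "time_s": time; "joints": joint angles; "joint_velocities": joint speeds; "effort": joint torques, N m; "tcp_pos": TCP position; "ee_rot": TCP orientation; "wrist_force": force on the tool from outside, world axes, zero at the start; "moment": the same for the moment, N m; "gripper_width": opening from 0.0 (shut) to 1.0 (fully open).
Only numpy, scipy, OpenCV 4.12 (cv2) and the standard library are available. Lean on these libraries where they do the work, as an engineer would, in place of code of your own. Each camera call takes 0.05 s, during which the arm holds its last target.

TASK

Two glass slides hang by their crossbars on two small steel stands. Lift the one with the notched, frosted end up off its hooks without disturbing the other slide or the things around, and hold it in the gripper still and clear above the light viewer, its label face up and level to within 20 degrees, with the label centred over the lit window and roughly 8 cm above it. Finish while still holding it there.

Things in the scene. Friction and masses are not known exactly. Their poses are not given: they have to be found in the camera images.
- slide_grip (a point): Wanted slide: glass plate 40 mm wide, 150 long, 6 thick, about 110 g, hung upright by a crossbar. Point: mid-width, 46 mm above the bar, 18 mm under the top edge; grip here across the two long edges. All slide_ axes: x out of the label face, y along the bar, z up the slide as it hangs (frosted end at -z). The label may face the robot, sideways or away: grip leaning about 45 deg to its side
- slide_bar (a point): Centre of the wanted slide's steel crossbar: 80 mm long along y, 8 by 6 mm thick, standing out 20 mm beyond each long edge. The slide reaches 64 mm above and 86 mm below it. A quarter turn about y brings the label up; a gripper that leant 45 deg to the label's side then leans 45 deg to the clear end.
- slide_label (a point): Centre of the label (28 x 22 mm), 58 mm below the crossbar, on the label face. The frosted end is a pale matt pad, 2 mm thick, over the lowest 48 mm of that face only. A 10 mm square notch cuts the lower corner at +y: seen facing the label with the frosted end down, the notch is at the lower right.
- plain_bar (a point): Centre of the crossbar of the other slide, of the same glass, size and hanging but with no notch and no frosted pad: leave it hanging.
- stand_a: Steel stand (dark base) with the wanted slide, fixed to the bench; origin: centre of its underside. Base 90 x 100 x 10 mm; thin posts at y = -31 and +31 mm, each with a U hook open at the top, 12 mm wide, 10 mm deep, floor 127 mm and tips 137 mm above the bench. The crossbar lies in both, centre 130 mm above the bench; lift it over 10 mm straight up to clear them. The slide hangs between the posts.
- stand_b: The identical stand on which the plain slide hangs; origin at the centre of its underside.
- window (a point): Centre of the square lit window (80 mm by 80 mm) in the top of the light viewer, 45 mm above the bench; the viewer is a grey box 110 mm by 130 mm, 45 mm tall, fixed to the bench. Nothing stands above it.
- bottle: bystander: clear reagent bottle with a blue cap, 64 mm across, 130 mm tall; origin at the centre of its underside
- amber: bystander: amber bottle with a blue cap, 56 mm across, 120 mm tall; origin at the centre of its underside
- beaker: bystander: clear open beaker, 68 mm across, 85 mm tall; origin at the centre of its underside
- roll: bystander: yellow roll standing on end, 68 mm across, 130 mm tall; origin at the centre of its underside
- dish: bystander: shallow clear dish, 90 mm across, 15 mm tall; origin at the centre of its underside
Not all that is in view belongs to the job. Of the things that look like the part that bears window, the smallest one is meant. What is shaped like the part that bears slide_grip but brown is not meant.

How it is judged (in metres and radians):
On the way:
1. the notched slide is lifted up off its hooks in the gripper (z of slide_bar in the frame of stand_a above 0.145 m and contact force between slide and stand_a below 0.1 N and contact force between the fingers and slide above 1 N), for 0.2 s.
At the end, for the whole second after the job is handed in: The notched slide is held still (under 30 mm/s) by the fingers alone; its label face points up within 23 degrees; the label's centre is within 25 mm of the window's centre seen from above and 35 to 135 mm above it; the plain slide hangs within 15 mm of its place (contact force between the fingers and slide above 1 N and angle between slide_label's own x axis and vertical below 0.4 rad and horizontal distance between slide_label and window below 0.025 m and height (world z) of slide_label between 0.08 and 0.18 m and contact force between slide and viewer below 0.1 N and contact force between slide and stand_a below 0.1 N and contact force between slide and stand_b below 0.1 N and contact force between slide and table below 0.1 N and linear speed of slide below 0.03 m/s and distance of plain_bar from where it was at the start of the episode below 0.015 m); the arm keeps its last pose, push and grip.
It fails at once if the plain slide is knocked or taken off (moved more than 20 mm) (distance of plain_bar from where it was at the start of the episode above 0.02 m).
It fails at once if the notched slide is dropped (its crossbar falls below 60 mm above the bench) (height (world z) of slide_bar below 0.06 m).
It fails at once if the notched slide is knocked hard against the viewer (more than 8 N) (contact force between slide and viewer above 8 N).
It fails at once if a bystander is shoved by more than 30 mm (distance of any of bottle, amber, beaker, roll, dish from where it was at the start of the episode above 0.03 m).
It also fails if it takes over 35 s, if anything falls off the work surface, if the arm or the gripper's body presses on something with over 40 N, if the wrist force passes 120 N, or if a joint passes its speed limit or range.

## Working session

There is one attempt and no reset: what is moved stays moved. The work goes in short steps, Python scripts to look and compute and a shell command to move; the robot and the scene stay as the last step left them, time stands still between calls to the robot, and variables do not carry over. Pictures are saved under pics/ and viewed, and the job is handed in when it is done.

```bash
ls; mkdir -p pics
python3 - <<'E'
from station import *
import cv2,json
for n in ("scene","side","wrist"):
    p=camera_params(n); print(n,p)
    cv2.imwrite(f"pics/{n}0.png",capture(n)[:,:,::-1])
print(sense(), tcp_to_grasp)
E
```

```text
pics
scene {'vfov': 46.422759939523125, 'cx': 275.36007204475686, 'cy': 207.64532080996162, 'D': array([-0.09178861,  0.        ,  0.        ,  0.        ,  0.        ]), 'R': array([[-0.2183951 ,  0.97580575,  0.01033065],
       [ 0.740191  ,  0.17254232, -0.64988185],
       [-0.63594092, -0.13428435, -0.75996503]]), 't': array([ 0.07918918, -0.30813908,  1.84669818])}
side {'vfov': 49.37992760199624, 'cx': 284.5066500256994, 'cy': 208.36781492508732, 'D': array([-0.13179131,  0.        ,  0.        ,  0.        ,  0.        ]), 'R': array([[-0.98249485, -0.18603472, -0.00974425],
       [-0.11127443,  0.62801   , -0.7702087 ],
       [ 0.14940504, -0.7556418 , -0.6377175 ]]), 't': array([0.53441038, 0.12463869, 1.21776096])}
wrist {'vfov': 58.65319004762572, 'cx': 276.7139682646696, 'cy': 203.4408170268488, 'D': array([0.01907801, 0.        , 0.        , 0.        , 0.        ]), 'R': array([[-9.99998735e-01,  1.95930402e-04,  1.57866615e-03],
       [ 6.09805816e-04,  9.63790095e-01,  2.66661362e-01],
       [-1.46925573e-03,  2.66661987e-01, -9.63788995e-01]]), 't': array([ 0.62371091, -0.0326563 ,  0.39085829])}
{'time_s': 0.15, 'joints': array([ 1.48163538e+01,  2.20816608e+01,  3.96746673e-01, -2.02245037e-02,
       -6.84128430e+01, -1.48181560e+01]), 'joint_velocities': array([-0.03004179, -0.11065897,  0.25601657,  0.05481017, -0.07904725,
       -0.12479495]), 'effort': array([ 3.86667998e-04, -3.91052306e+01,  1.87588084e+01,  4.22235444e+00,
        1.23758311e-02, -1.38926293e-04]), 'tcp_pos': array([6.24530615e-01, 6.86067057e-06, 2.21694082e-01]), 'ee_rot': array([[-1.61500557e-04, -9.99998485e-01, -1.73336635e-03],
       [-9.99999980e-01,  1.61707053e-04, -1.18990273e-04],
       [ 1.19270390e-04,  1.73334710e-03, -9.99998491e-01]]), 'wrist_force': array([-0.4097174 ,  0.12083032,  0.93008299]), 'moment': array([ 0.00889168, -0.0733642 , -0.01050104]), 'gripper_width': 0.9958689995331211} -0.0187
```

View pics/scene0.png

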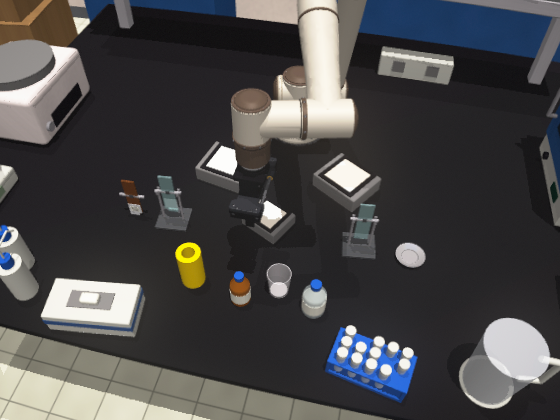

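View pics/side0.png

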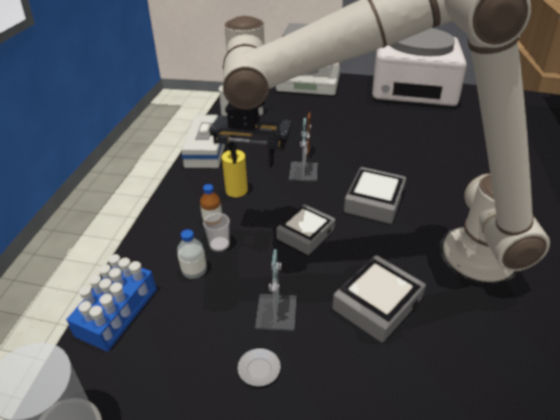

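View pics/wrist0.png

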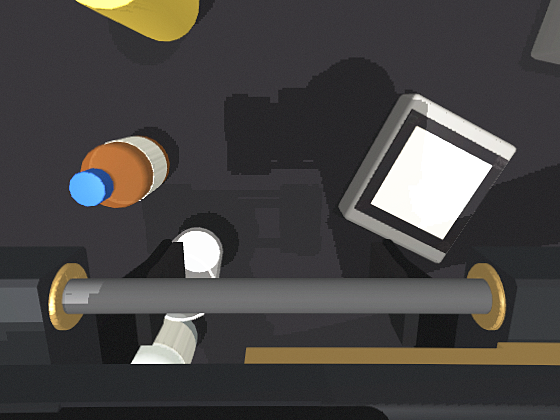

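The scene view shows slide-like things at about (168,200), (363,230) and a brown one at (132,197). There are three viewers, at (222,165), (347,180) and (270,218); the last is the smallest. I'll take close crops of the slides.

Run:
```python
import cv2,numpy as np
s=cv2.imread("pics/scene0.png");d=cv2.imread("pics/side0.png")
def c(i,x,y,w=70,h=100): return cv2.resize(i[y-h//2:y+h//2,x-w//2:x+w//2],None,fx=5.6,fy=5.6,interpolation=cv2.INTER_CUBIC)
cv2.imwrite("pics/crop0.png",np.hstack([c(s,165,205),c(s,362,232)]))
cv2.imwrite("pics/crop1.png",np.hstack([c(d,306,152),c(d,276,290)]))
```

```text
(no output)
```

View pics/crop0.png

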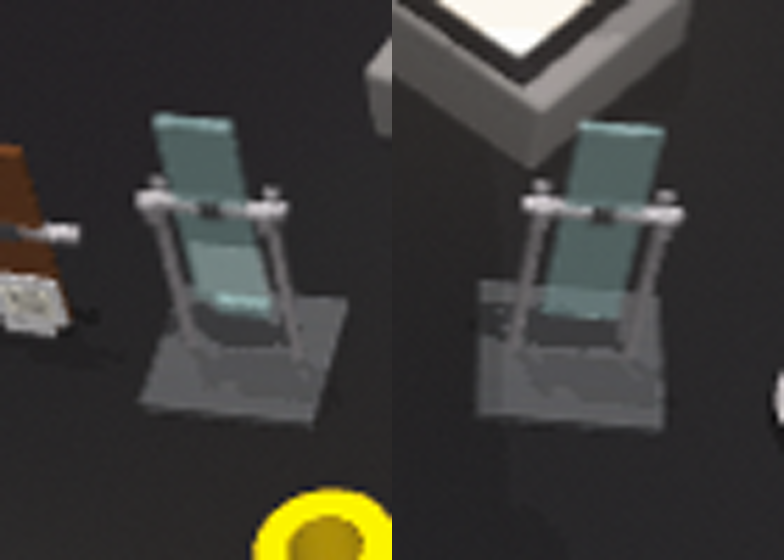

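View pics/crop1.png

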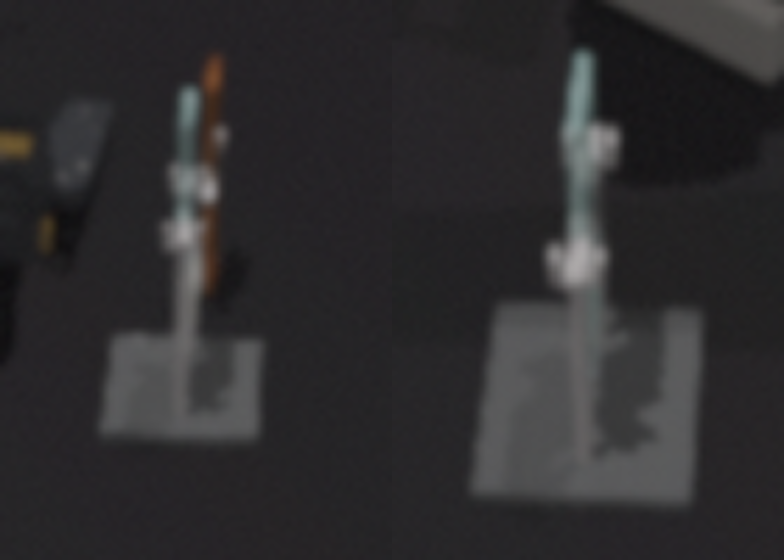

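```bash
cat > h.py <<'E'
import numpy as np,cv2
from station import *
def K(p):
    f=210/np.tan(np.radians(p['vfov']/2)); return np.array([[f,0,p['cx']],[0,f,p['cy']],[0,0,1]])
def ray(p,uv):
    q=cv2.undistortPoints(np.array([[uv]],float),K(p),np.array(p['D']))[0,0]
    R=np.array(p['R']);return -R.T@p['t'],R.T@np.array([q[0],q[1],1.])
def onz(p,uv,z):
    c,d=ray(p,uv);return c+d*(z-c[2])/d[2]
def tri(p1,u1,p2,u2):
    c1,d1=ray(p1,u1);c2,d2=ray(p2,u2);A=np.stack([d1,-d2],1)
    s=np.linalg.lstsq(A,c2-c1,rcond=None)[0];a=c1+s[0]*d1;b=c2+s[1]*d2;return (a+b)/2,np.linalg.norm(a-b)
def proj(p,X):
    R=np.array(p['R']);return cv2.projectPoints(np.array([X],float),cv2.Rodrigues(R)[0],np.array(p['t']),K(p),np.array(p['D']))[0][0,0]
E
python3 - <<'E'
from h import *
np.set_printoptions(precision=3,suppress=True)
S=camera_params("scene");D=camera_params("side")
for n,u,z in [("barL",(155.9,190.4),.13),("barR",(180.5,192.1),.13),("base",(155,227.3),.01),("base",(185.9,230.4),.01),("base",(192.1,208.6),.01),("topL",(130+155/5.6,155+115/5.6),.194),("topR",(130+233/5.6,155+122/5.6),.194),
 ("plbarL",(327+527/5.6-70,182+204/5.6),.13),("plbarR",(327+682/5.6-70,182+214/5.6),.13),
 ("roll top",(189,252),.13),("amber cap",(239,276),.12),("beaker top",(279,274),.085),("bottle cap",(316,285),.13),("dish",(410,256),.015),("brown bar",(130,196),.13)]:
    print(n,onz(S,u,z))
o=(306-35,152-50)
for n,u,z in [("base",(110,338),.01),("base",(263,340),.01),("base",(258,440),.01),("base",(100,436),.01)]:
    print("side",n,onz(D,(o[0]+u[0]/5.6,o[1]+u[1]/5.6),z))
# viewer top corners: side
d=cv2.imread("pics/side0.png");h=d[195:260,270:345].min(2);cv2.imwrite("pics/v.png",cv2.resize(d[195:260,270:345],None,fx=8,fy=8))
w=cv2.imread("pics/wrist0.png"); m=(w[90:250,350:510].min(2)>225).astype('uint8')
cs=max(cv2.findContours(m,0,2)[0],key=cv2.contourArea);r=cv2.minAreaRect(cs);W=camera_params("wrist")
print("win",onz(W,(r[0][0]+350,r[0][1]+90),.045),r)
for b in cv2.boxPoints(r):print(onz(W,b+[350,90],.045))
E
```

```text
barL [ 0.537 -0.327  0.13 ]
barR [ 0.527 -0.253  0.13 ]
base [ 0.585 -0.333  0.01 ]
base [ 0.575 -0.235  0.01 ]
base [ 0.486 -0.245  0.01 ]
topL [ 0.534 -0.311  0.194]
topR [ 0.53  -0.27   0.194]
plbarL [0.513 0.253 0.13 ]
plbarR [0.502 0.331 0.13 ]
roll top [ 0.727 -0.157  0.13 ]
amber cap [ 0.764 -0.008  0.12 ]
beaker top [0.712 0.087 0.085]
bottle cap [0.752 0.192 0.13 ]
dish [0.52  0.445 0.015]
brown bar [ 0.576 -0.394  0.13 ]
side base [ 0.585 -0.331  0.01 ]
side base [ 0.494 -0.345  0.01 ]
side base [ 0.483 -0.243  0.01 ]
side base [ 0.573 -0.231  0.01 ]
win [0.481 0.003 0.045] ((81.15542602539062, 94.09066009521484), (85.44212341308594, 93.2881088256836), 30.256441116333008)
[0.535 0.021 0.045]
[ 0.499 -0.054  0.045]
[ 0.428 -0.015  0.045]
[0.461 0.064 0.045]
```

View pics/v.png

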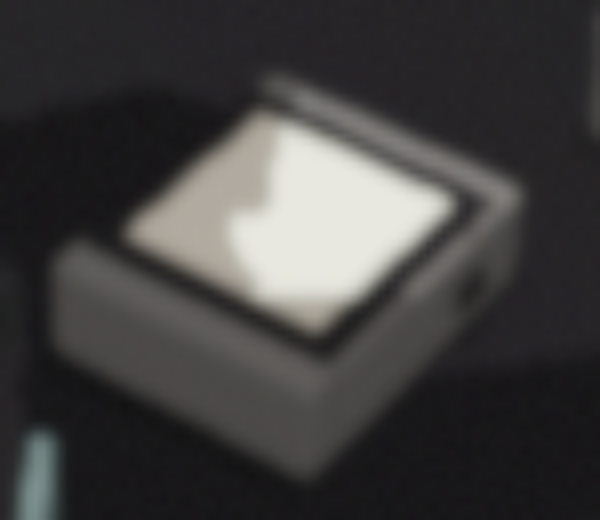

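Candidates for the wanted slide (scene pixels): (168,200) is teal with a pale pad at its lower end, (363,230) is plain teal, and (132,197) is brown. I choose (168,200), at bar ≈ (0.532, −0.290). No label shows on the camera side, the pad is seen through the glass, and the notch seems to be at the lower left from behind. So the label should face the robot, which I'll check with the wrist camera. The target window is the smallest viewer's, at (0.481, 0.003).

```bash
cat >> h.py <<'E'
from scipy.spatial.transform import Rotation as Ro
def plan(pos,R):
    s=sense();d=(np.array(pos)-s['tcp_pos'])/.06
    rv=np.degrees(Ro.from_matrix(R@s['ee_rot'].T).as_rotvec())/10
    print("tcp",s['tcp_pos'].round(4),"j",s['joints'].round(1),"t",s['time_s'],"w",round(s['gripper_width'],3),"F",s['wrist_force'].round(1))
    print("shift units",d.round(3),"turn units",rv.round(3),"|",np.linalg.norm(rv).round(2))
def toolR(hdeg,lean,out=1):
    # lean angle from vertical; tool z = sin(lean)*h*out - cos(lean) z ; y=u left of h
    a=np.radians(hdeg);h=np.array([np.cos(a),np.sin(a),0]);u=np.array([-np.sin(a),np.cos(a),0]);l=np.radians(lean)
    z=np.sin(l)*h*out-np.cos(l)*np.array([0,0,1]);return np.stack([np.cross(u,z),u,z],1)
E
python3 -c "
from h import *
plan([.461,-.298,.30],toolR(6.3,45)); print(toolR(6.3,45))
plan([.50,-.15,.32],toolR(6.3,0))"
```

```text
tcp [0.6245 0.     0.2217] j [ 14.8  22.1   0.4  -0.  -68.4 -14.8] t 0.15 w 0.996 F [-0.4  0.1  0.9]
shift units [-2.726 -4.967  1.305] turn units [ 3.649 -3.282 -7.906] | 9.31
[[-0.70283653 -0.10973431  0.70283653]
 [-0.07759388  0.99396096  0.07759388]
 [-0.70710678  0.         -0.70710678]]
tcp [0.6245 0.     0.2217] j [ 14.8  22.1   0.4  -0.  -68.4 -14.8] t 0.15 w 0.996 F [-0.4  0.1  0.9]
shift units [-2.076 -2.5    1.638] turn units [-7.000e-03 -9.000e-03 -8.369e+00] | 8.37
```

```bash
python3 -m inch '[{"z":0.5,"x":-0.2},{"z":0.5,"x":-0.3,"ax":0.37,"ay":-0.33,"az":-0.79},{"z":0.3,"x":-0.3,"y":-0.4,"ax":0.37,"ay":-0.33,"az":-0.79},{"x":-0.3,"y":-0.5,"ax":0.37,"ay":-0.33,"az":-0.79},{"x":-0.3,"y":-0.5,"ax":0.37,"ay":-0.33,"az":-0.79},{"x":-0.3,"y":-0.5,"ax":0.37,"ay":-0.33,"az":-0.79},{"x":-0.3,"y":-0.5,"ax":0.37,"ay":-0.33,"az":-0.79},{"x":-0.3,"y":-0.5,"ax":0.37,"ay":-0.33,"az":-0.79},{"x":-0.3,"y":-0.5,"ax":0.37,"ay":-0.33,"az":-0.79},{"x":-0.3,"y":-0.5,"ax":0.37,"ay":-0.33,"az":-0.79}]'
python3 -c "
from h import *
plan([.461,-.298,.28],toolR(6.3,45))"
```

```text
tcp [0.6245 0.     0.2217] j [ 14.8  22.1   0.4  -0.  -68.4 -14.8] t 0.15 w 0.996 F [-0.4  0.1  0.9]
shift units [-2.726 -4.967  0.972] turn units [ 3.649 -3.282 -7.906] | 9.31$[0]: bad value
```

```bash
python3 -m inch '[{"jaw":0,"x":-0.2,"y":0,"z":0.5,"ax":0,"ay":0,"az":0},{"jaw":0,"x":-0.3,"y":0,"z":0.5,"ax":0.37,"ay":-0.33,"az":-0.79},{"jaw":0,"x":-0.3,"y":-0.4,"z":0.3,"ax":0.37,"ay":-0.33,"az":-0.79},{"jaw":0,"x":-0.3,"y":-0.5,"z":0,"ax":0.37,"ay":-0.33,"az":-0.79},{"jaw":0,"x":-0.3,"y":-0.5,"z":0,"ax":0.37,"ay":-0.33,"az":-0.79},{"jaw":0,"x":-0.3,"y":-0.5,"z":0,"ax":0.37,"ay":-0.33,"az":-0.79}]'
python3 -c "
from h import *
plan([.461,-.298,.28],toolR(6.3,45))"
```

```text
time_s: 0.9
tcp_pos: [0.5203, -0.1143, 0.2985]
ee_rot: [[-0.58, -0.726, 0.369], [-0.713, 0.672, 0.201], [-0.394, -0.146, -0.907]]
wrist_force: [1.0, -1.2, 0.7]
gripper_width: 0.998
tcp [ 0.5203 -0.1143  0.2985] j [ -3.1   1.9 -12.7 -15.7 -54.9 -31.2] t 0.9 w 0.998 F [ 1.  -1.2  0.7]
shift units [-0.988 -3.062 -0.309] turn units [ 1.742 -1.575 -3.879] | 4.53
```

```bash
python3 -m inch '[{"jaw":0,"x":-0.2,"y":-0.6,"z":0,"ax":0.35,"ay":-0.31,"az":-0.78},{"jaw":0,"x":-0.2,"y":-0.6,"z":0,"ax":0.35,"ay":-0.31,"az":-0.78},{"jaw":0,"x":-0.2,"y":-0.6,"z":0,"ax":0.35,"ay":-0.31,"az":-0.78},{"jaw":0,"x":-0.2,"y":-0.6,"z":0,"ax":0.35,"ay":-0.31,"az":-0.78},{"jaw":0,"x":-0.2,"y":-0.6,"z":-0.2,"ax":0.35,"ay":-0.31,"az":-0.78}]'
python3 -c "
from h import *
plan([.461,-.298,.28],toolR(6.3,45))
print(repr(camera_params('wrist')))
cv2.imwrite('pics/w1.png',capture('wrist')[:,:,::-1])"
```

```text
time_s: 1.52
tcp_pos: [0.4559, -0.2993, 0.2878]
ee_rot: [[-0.699, -0.085, 0.71], [-0.053, 0.996, 0.067], [-0.713, 0.01, -0.701]]
wrist_force: [0.1, 0.8, 0.6]
gripper_width: 0.996
tcp [ 0.4559 -0.2993  0.2878] j [-36.1   0.7 -15.8 -42.2 -44.6 -26.2] t 1.525 w 0.996 F [0.1 0.8 0.6]
shift units [ 0.085  0.021 -0.131] turn units [-0.06   0.043  0.144] | 0.16
{'vfov': 58.65319004762572, 'cx': 276.7139682646696, 'cy': 203.4408170268488, 'D': array([0.01907801, 0.        , 0.        , 0.        , 0.        ]), 'R': array([[-0.08476151,  0.99635209,  0.00989958],
       [ 0.48428627,  0.03251218,  0.8743053 ],
       [ 0.87079406,  0.07890167, -0.48527542]]), 't': array([ 0.33395081, -0.43616498, -0.05724209])}
```

View pics/w1.png

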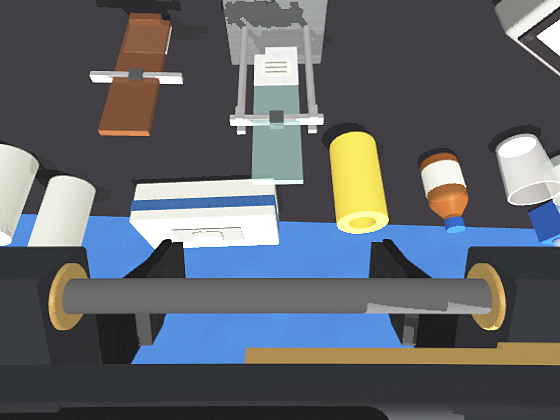

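The label (275,66) on the white pad faces the robot. The notch is at the pad's upper left in this upside-down view, which is lower right upright, so this is the right slide. The brown decoy is at (140,75). Next I refine its position.

Run:
```python
from h import *
i=cv2.imread("pics/w1.png")[30:200,215:345];cv2.imwrite("pics/w1c.png",cv2.resize(i,None,fx=3.5,fy=3.5,interpolation=cv2.INTER_CUBIC))
W=camera_params('wrist')
for n,u,z in [("bL",(231,121),.13),("bR",(323,121),.13),("tL",(252,182),.194),("tR",(303,183.5),.194)]: print(n,onz(W,u,z).round(4))
```

```text
bL [ 0.532  -0.3323  0.13  ]
bR [ 0.5272 -0.254   0.13  ]
tL [ 0.5268 -0.3134  0.194 ]
tR [ 0.5268 -0.2744  0.194 ]
```

View pics/w1c.png

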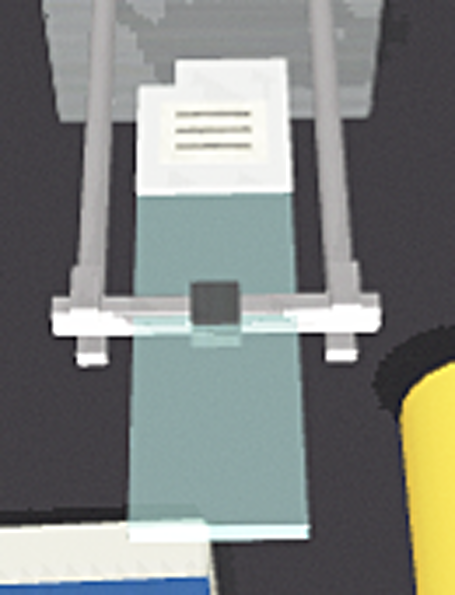

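```bash
python3 -c "
from h import *
plan([.501,-.2945,.205],toolR(5.5,45))
"
```

```text
tcp [ 0.4531 -0.3016  0.284 ] j [-36.5   0.9 -16.  -42.3 -44.5 -26.1] t 1.575 w 1.003 F [-2.  -2.4 -0.8]
shift units [ 0.799  0.119 -1.317] turn units [-0.084  0.02   0.11 ] | 0.14
```

```bash
python3 -m inch '[{"jaw":0,"x":0.2,"y":0.03,"z":-0.35,"ax":-0.08,"ay":0.02,"az":0.11},{"jaw":0,"x":0.2,"y":0.03,"z":-0.35,"ax":0,"ay":0,"az":0},{"jaw":0,"x":0.2,"y":0.03,"z":-0.35,"ax":0,"ay":0,"az":0},{"jaw":0,"x":0.2,"y":0.03,"z":-0.25,"ax":0,"ay":0,"az":0},{"jaw":0,"x":0,"y":0,"z":0,"ax":0,"ay":0,"az":0}]'
python3 -c "
from h import *
plan([.543,-.2905,.163],toolR(5.5,45))
"
```

```text
time_s: 2.2
tcp_pos: [0.5, -0.2958, 0.2024]
ee_rot: [[-0.706, -0.092, 0.702], [-0.065, 0.996, 0.066], [-0.705, 0.001, -0.709]]
wrist_force: [-0.8, 0.5, 0.5]
gripper_width: 1.003
tcp [ 0.5    -0.2958  0.2024] j [-33.7   9.2 -17.6 -49.1 -36.  -17.1] t 2.2 w 1.003 F [-0.8  0.5  0.5]
shift units [ 0.717  0.089 -0.656] turn units [-0.003 -0.016  0.021] | 0.03
```

```bash
python3 -m inch '[{"jaw":0,"x":0.25,"y":0.03,"z":-0.23,"ax":0,"ay":0,"az":0},{"jaw":0,"x":0.25,"y":0.03,"z":-0.23,"ax":0,"ay":0,"az":0},{"jaw":0,"x":0.2,"y":0.03,"z":-0.2,"ax":0,"ay":0,"az":0},{"jaw":0,"x":0,"y":0,"z":0,"ax":0,"ay":0,"az":0}]'
python3 -c "
from h import *
plan([.543,-.2905,.163],toolR(5.5,45))
for n in ('wrist','scene','side'): cv2.imwrite(f'pics/{n}2.png',capture(n)[:,:,::-1])
a=cv2.imread('pics/wrist2.png');b=cv2.imread('pics/scene2.png')[140:250,100:260];c=cv2.imread('pics/side2.png')[90:200,230:390]
cv2.imwrite('pics/c2.png',np.vstack([cv2.resize(b,None,fx=2.7,fy=2.7),cv2.resize(c,None,fx=2.7,fy=2.7)]))
"
```

```text
time_s: 2.7
tcp_pos: [0.5456, -0.2901, 0.1614]
ee_rot: [[-0.705, -0.093, 0.703], [-0.067, 0.996, 0.065], [-0.706, -0.001, -0.708]]
wrist_force: [-1.3, -0.1, 1.0]
gripper_width: 0.997
tcp [ 0.5456 -0.2901  0.1614] j [-31.   15.1 -16.  -53.2 -31.5 -13.6] t 2.7 w 0.997 F [-1.3 -0.1  1. ]
shift units [-0.043 -0.006  0.027] turn units [ 0.006 -0.007  0.016] | 0.02
```

View pics/c2.png

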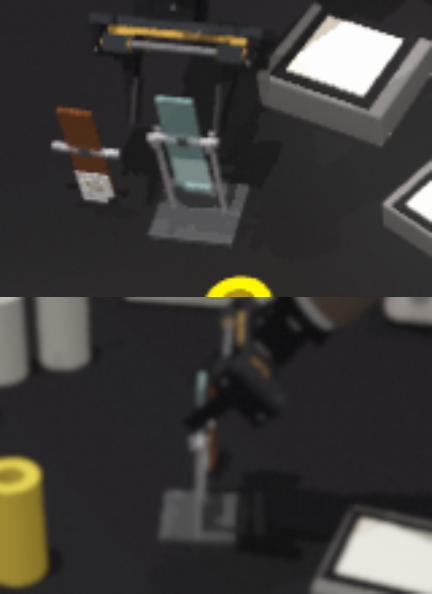

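View pics/wrist2.png

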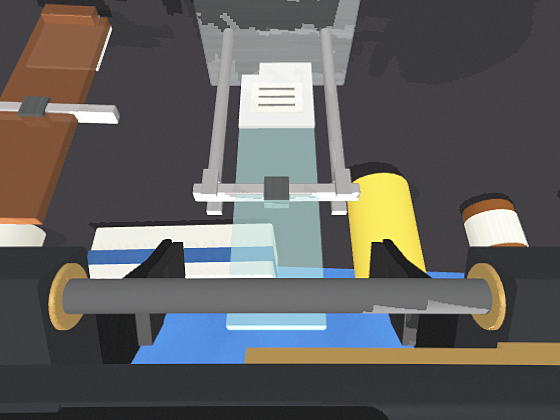

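The slide is centred between the fingers (column 277) and the tips pass beyond it. Closing the jaws.

```bash
python3 -m inch '[{"jaw":255,"x":0,"y":0,"z":0,"ax":0,"ay":0,"az":0},{"jaw":255,"x":0,"y":0,"z":0,"ax":0,"ay":0,"az":0},{"jaw":255,"x":0,"y":0,"z":0,"ax":0,"ay":0,"az":0},{"jaw":255,"x":0,"y":0,"z":0,"ax":0,"ay":0,"az":0},{"jaw":255,"x":0,"y":0,"z":0,"ax":0,"ay":0,"az":0},{"jaw":255,"x":0,"y":0,"z":0,"ax":0,"ay":0,"az":0},{"jaw":255,"x":0,"y":0,"z":0,"ax":0,"ay":0,"az":0},{"jaw":255,"x":0,"y":0,"z":0,"ax":0,"ay":0,"az":0}]'
python3 -c "
from h import *
plan([.543,-.2905,.163],toolR(5.5,45))
cv2.imwrite('pics/w3.png',capture('wrist')[:,:,::-1])"
```

```text
time_s: 3.85
tcp_pos: [0.5446, -0.2914, 0.1653]
ee_rot: [[-0.702, -0.092, 0.707], [-0.068, 0.996, 0.061], [-0.709, -0.005, -0.705]]
wrist_force: [-0.6, 0.1, -0.6]
gripper_width: 0.457
tcp [ 0.5446 -0.2914  0.1653] j [-31.2  14.8 -16.  -53.2 -31.5 -13.7] t 3.85 w 0.457 F [-0.6  0.1 -0.6]
shift units [-0.027  0.015 -0.039] turn units [0.026 0.02  0.025] | 0.04
```

View pics/w3.png

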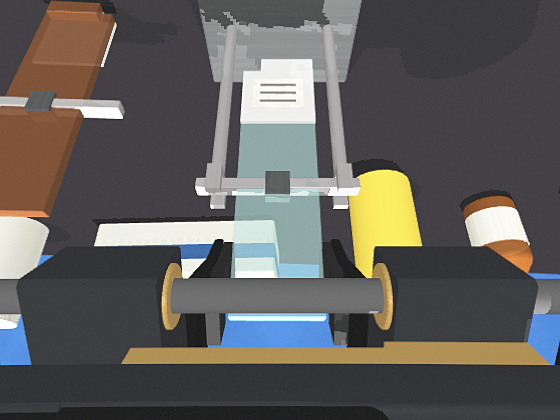

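The jaws hold at 39.8 mm, the slide's width. Lifting straight up.

```bash
python3 -m inch '[{"jaw":255,"x":0,"y":0,"z":0.15,"ax":0,"ay":0,"az":0},{"jaw":255,"x":0,"y":0,"z":0.2,"ax":0,"ay":0,"az":0},{"jaw":255,"x":0,"y":0,"z":0.2,"ax":0,"ay":0,"az":0},{"jaw":255,"x":0,"y":0,"z":0.25,"ax":0,"ay":0,"az":0},{"jaw":255,"x":0,"y":0,"z":0.25,"ax":0,"ay":0,"az":0},{"jaw":255,"x":0,"y":0,"z":0.25,"ax":0,"ay":0,"az":0}]'
python3 -c "
from h import *
plan([.46,-.2905,.38],toolR(5.5,45))
cv2.imwrite('pics/w4.png',capture('wrist')[:,:,::-1]);cv2.imwrite('pics/s4.png',capture('scene')[:,:,::-1])"
```

```text
time_s: 4.65
tcp_pos: [0.543, -0.2906, 0.2451]
ee_rot: [[-0.705, -0.092, 0.703], [-0.067, 0.996, 0.063], [-0.706, -0.002, -0.708]]
wrist_force: [1.2, -0.4, -0.4]
gripper_width: 0.456
tcp [ 0.543  -0.2906  0.2451] j [-28.1   8.5 -13.5 -41.7 -35.5 -29. ] t 4.65 w 0.456 F [ 1.2 -0.4 -0.4]
shift units [-1.383e+00  2.000e-03  2.248e+00] turn units [ 0.015 -0.007  0.023] | 0.03
```

View pics/w4.png

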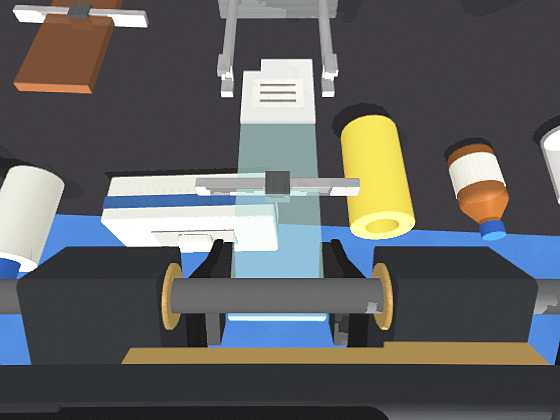

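View pics/s4.png

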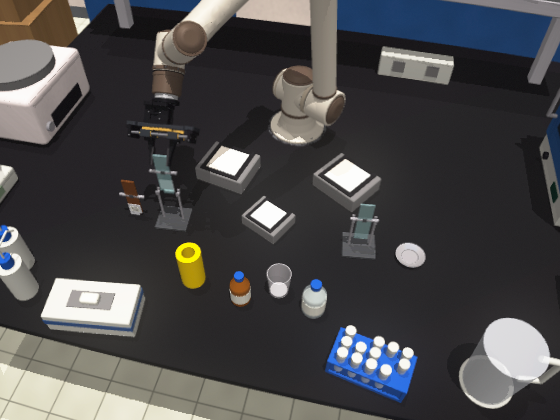

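The slide came up rigidly with the gripper and stand a is empty. The plain slide is still in place at (363,230). Now I work out the final TCP pose from the label's place in the tool frame.

```bash
cat >> h.py <<'E'
def labtool():
    # at the grasp moment: label point vs tool
    a=np.radians(5.5)
    lab=np.array([.530,-.292,.072])+.005*np.array([-np.cos(a),-np.sin(a),0])
    Rg=np.array([[-0.702,-0.092,0.707],[-0.068,0.996,0.061],[-0.709,-0.005,-0.705]])
    return Rg.T@(lab-np.array([.5446,-.2914,.1653]))
E
python3 - <<'E'
from h import *
L=labtool();print("L",L.round(4))
s=sense();W=camera_params('wrist')
c,d=ray(W,(278,93)); # ray in tool
Rt=s['ee_rot'];c=Rt.T@(c-s['tcp_pos']);d=Rt.T@d
t=(L-c)@d/(d@d);print("nearest ray pt",(c+t*d).round(4))
for hd in (5.5,-10,-20):
    R=toolR(hd,45,-1)
    p=np.array([.481,.003,.125])-R@L
    print(hd,p.round(4)); plan(p,R)
plan([.543,-.29,.40],toolR(5.5,45))
E
```

```text
L [0.08   0.0012 0.0519]
nearest ray pt [0.0763 0.0007 0.0519]
5.5 [0.5739 0.0107 0.1051]
tcp [ 0.5438 -0.2911  0.247 ] j [-28.1   8.5 -13.4 -41.7 -35.5 -28.9] t 4.75 w 0.456 F [ 0.9 -0.  -0.9]
shift units [ 0.501  5.03  -2.364] turn units [-0.823  8.973 -0.009] | 9.01
-10 [ 0.5726 -0.0144  0.1051]
tcp [ 0.5438 -0.2911  0.247 ] j [-28.1   8.5 -13.4 -41.7 -35.5 -28.9] t 4.75 w 0.456 F [ 0.9 -0.  -0.9]
shift units [ 0.48   4.612 -2.364] turn units [ 0.396  9.025 -1.224] | 9.12
-20 [ 0.5682 -0.03    0.1051]
tcp [ 0.5438 -0.2911  0.247 ] j [-28.1   8.5 -13.4 -41.7 -35.5 -28.9] t 4.75 w 0.456 F [ 0.9 -0.  -0.9]
shift units [ 0.406  4.351 -2.364] turn units [ 1.186  8.995 -2.007] | 9.29
tcp [ 0.5438 -0.2911  0.247 ] j [-28.1   8.5 -13.4 -41.7 -35.5 -28.9] t 4.75 w 0.456 F [ 0.9 -0.  -0.9]
shift units [-0.014  0.018  2.551] turn units [0.03  0.014 0.021] | 0.04
```

```bash
python3 -m inch '[{"jaw":255,"x":0,"y":0,"z":0.4,"ax":0,"ay":0,"az":0},{"jaw":255,"x":0,"y":0,"z":0.5,"ax":0,"ay":0,"az":0},{"jaw":255,"x":0,"y":0,"z":0.5,"ax":0,"ay":0,"az":0},{"jaw":255,"x":0,"y":0,"z":0.5,"ax":0,"ay":0,"az":0},{"jaw":255,"x":0,"y":0.2,"z":0.4,"ax":-0.04,"ay":0.5,"az":0},{"jaw":255,"x":0,"y":0.3,"z":0.2,"ax":-0.05,"ay":0.6,"az":0},{"jaw":255,"x":0,"y":0.3,"z":0,"ax":-0.06,"ay":0.7,"az":0},{"jaw":255,"x":0,"y":0.3,"z":0,"ax":-0.06,"ay":0.7,"az":0},{"jaw":255,"x":0,"y":0.3,"z":0,"ax":-0.06,"ay":0.7,"az":0}]'
python3 - <<'E'
from h import *
plan([.574,.011,.25],toolR(5.5,45,-1))
cv2.imwrite('pics/w5.png',capture('wrist')[:,:,::-1])
E
```

```text
time_s: 5.88
tcp_pos: [0.5379, -0.2038, 0.3952]
ee_rot: [[-0.977, -0.084, 0.198], [-0.081, 0.996, 0.021], [-0.2, 0.005, -0.98]]
wrist_force: [1.1, 0.8, -1.1]
gripper_width: 0.453
tcp [ 0.5379 -0.2038  0.3952] j [ -6.    7.7   5.2  -2.5 -76.3 -78.9] t 5.875 w 0.453 F [ 1.1  0.8 -1.1]
shift units [ 0.601  3.58  -2.42 ] turn units [-0.531  5.626  0.078] | 5.65
```

View pics/w5.png

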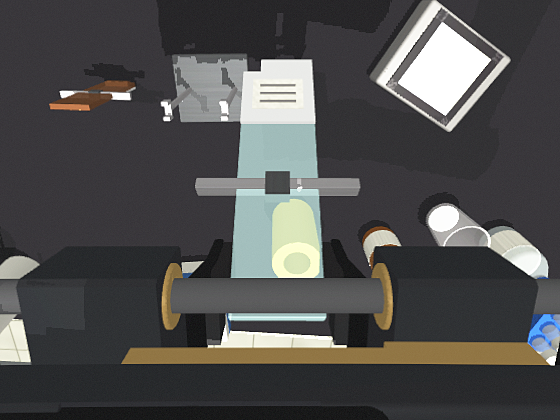

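The grip has not slipped: the label is still at (278,93). Continuing the turn and the traverse.

```bash
python3 -m inch '[{"jaw":255,"x":0.07,"y":0.45,"z":0,"ax":-0.07,"ay":0.7,"az":0},{"jaw":255,"x":0.07,"y":0.45,"z":0,"ax":-0.07,"ay":0.7,"az":0},{"jaw":255,"x":0.07,"y":0.45,"z":0,"ax":-0.07,"ay":0.7,"az":0},{"jaw":255,"x":0.07,"y":0.45,"z":0,"ax":-0.07,"ay":0.7,"az":0},{"jaw":255,"x":0.07,"y":0.45,"z":0,"ax":-0.07,"ay":0.7,"az":0},{"jaw":255,"x":0.07,"y":0.45,"z":0,"ax":-0.07,"ay":0.7,"az":0},{"jaw":255,"x":0.07,"y":0.45,"z":0,"ax":-0.07,"ay":0.7,"az":0},{"jaw":255,"x":0.07,"y":0.35,"z":0,"ax":-0.04,"ay":0.6,"az":0.05},{"jaw":255,"x":0,"y":0,"z":0,"ax":0,"ay":0,"az":0}]'
python3 - <<'E'
from h import *
plan([.574,.011,.20],toolR(5.5,45,-1))
cv2.imwrite('pics/w6.png',capture('wrist')[:,:,::-1])
cv2.imwrite('pics/s6.png',capture('side')[:,:,::-1])
E
```

```text
time_s: 7.05
tcp_pos: [0.5772, 0.0175, 0.3847]
ee_rot: [[-0.693, -0.098, -0.714], [-0.07, 0.995, -0.069], [0.718, 0.002, -0.697]]
wrist_force: [-0.6, -0.4, -1.6]
gripper_width: 0.451
tcp [0.5772 0.0175 0.3847] j [  14.2   39.4   43.1   -9.5 -138.9 -103.1] t 7.05 w 0.451 F [-0.6 -0.4 -1.6]
shift units [-0.054 -0.108 -3.079] turn units [-0.002 -0.086 -0.012] | 0.09
```

View pics/w6.png

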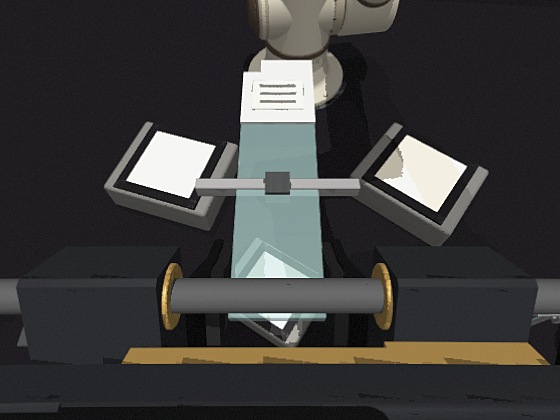

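View pics/s6.png

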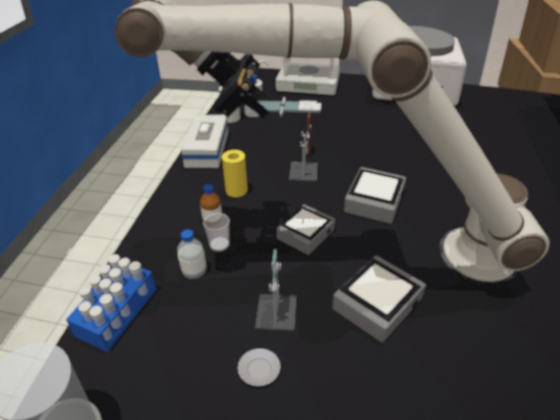

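```bash
python3 -m inch '[{"jaw":255,"x":0,"y":-0.1,"z":-0.4,"ax":0,"ay":-0.08,"az":0},{"jaw":255,"x":0,"y":0,"z":-0.5,"ax":0,"ay":0,"az":0},{"jaw":255,"x":0,"y":0,"z":-0.5,"ax":0,"ay":0,"az":0},{"jaw":255,"x":0,"y":0,"z":-0.5,"ax":0,"ay":0,"az":0},{"jaw":255,"x":0,"y":0,"z":-0.5,"ax":0,"ay":0,"az":0},{"jaw":255,"x":0,"y":0,"z":-0.4,"ax":0,"ay":0,"az":0},{"jaw":255,"x":0,"y":0,"z":-0.3,"ax":0,"ay":0,"az":0}]'
python3 - <<'E'
from h import *
plan([.574,.011,.11],toolR(5.5,45,-1))
E
```

```text
time_s: 8.02
tcp_pos: [0.5743, 0.0008, 0.211]
ee_rot: [[-0.734, -0.088, -0.674], [-0.065, 0.996, -0.06], [0.676, -0.0, -0.737]]
wrist_force: [-0.6, -0.6, -0.5]
gripper_width: 0.452
tcp [0.5743 0.0008 0.211 ] j [  13.1   40.9   22.3   -6.  -113.5  -98.4] t 8.025 w 0.452 F [-0.6 -0.6 -0.5]
shift units [-0.004  0.17  -1.684] turn units [-0.021  0.244  0.045] | 0.25
```

```bash
python3 -m inch '[{"jaw":255,"x":0,"y":0.1,"z":-0.4,"ax":0,"ay":0.12,"az":0.02},{"jaw":255,"x":0,"y":0.07,"z":-0.4,"ax":0,"ay":0.12,"az":0.02},{"jaw":255,"x":0,"y":0,"z":-0.35,"ax":0,"ay":0,"az":0},{"jaw":255,"x":0,"y":0,"z":-0.2,"ax":0,"ay":0,"az":0},{"jaw":255,"x":0,"y":0,"z":0,"ax":0,"ay":0,"az":0}]'
python3 - <<'E'
from h import *
plan([.574,.011,.11],toolR(5.5,45,-1))
for n in ('wrist','scene','side'): cv2.imwrite(f'pics/{n}7.png',capture(n)[:,:,::-1])
E
```

```text
time_s: 8.65
tcp_pos: [0.5736, 0.0101, 0.1265]
ee_rot: [[-0.705, -0.094, -0.703], [-0.069, 0.996, -0.063], [0.706, 0.004, -0.708]]
wrist_force: [0.5, -0.6, -1.1]
gripper_width: 0.449
tcp [0.5736 0.0101 0.1265] j [  13.7   46.1   18.8   -6.4 -107.2  -97.7] t 8.65 w 0.449 F [ 0.5 -0.6 -1.1]
shift units [ 0.006  0.015 -0.275] turn units [-0.026  0.007  0.013] | 0.03
```

View pics/wrist7.png

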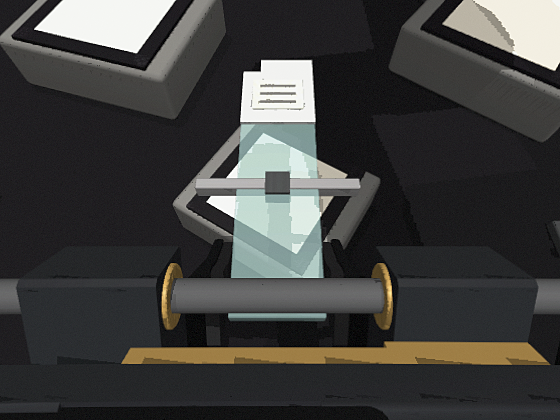

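View pics/scene7.png

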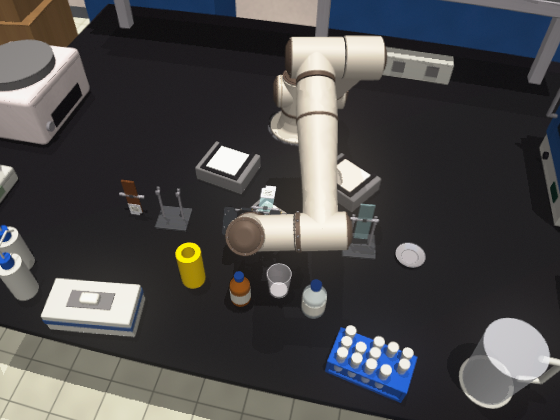

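View pics/side7.png

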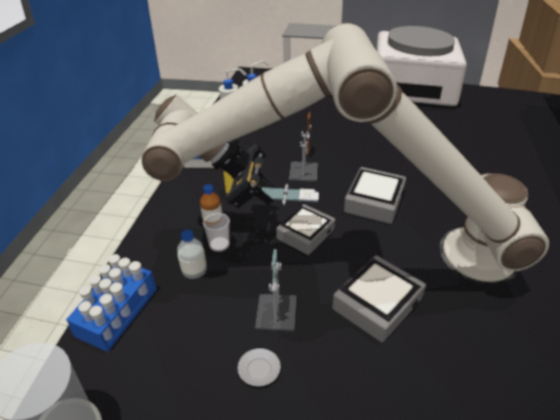

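Run:
```python
import cv2,numpy as np
a=cv2.imread('pics/scene7.png')[165:245,225:315];b=cv2.imread('pics/side7.png')[165:265,250:350]
cv2.imwrite('pics/c7.png',np.hstack([cv2.resize(a,(450,400),interpolation=cv2.INTER_CUBIC)[:, :350],cv2.resize(b,(400,400),interpolation=cv2.INTER_CUBIC)]))
```

```text
(no output)
```

View pics/c7.png

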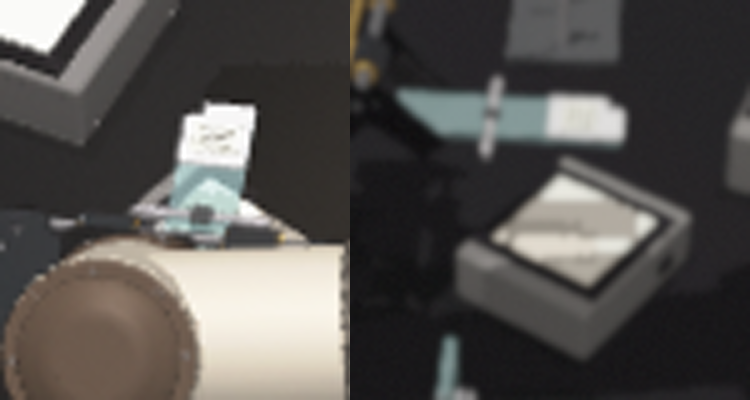

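Run:
```python
from h import *
S=camera_params("scene");D=camera_params("side")
print("label tri",tri(S,(268.4,192.4),D,(307,194.5)))
s=sense();print("label model",s['tcp_pos']+s['ee_rot']@labtool())
# pad corners on side: left-top (547,95), left-bot(547,140), right (627,143)
print("win side",onz(D,(306.5,222.5),.045))
s0=cv2.imread('pics/s4.png');m=(s0[195:240,240:300].min(2)>215).astype('uint8');c=max(cv2.findContours(m,0,2)[0],key=cv2.contourArea);r=cv2.minAreaRect(c);print(r,"win scene",onz(S,(r[0][0]+240,r[0][1]+195),.045))
# slide direction from wide points: top-of-bar dark clip (scene (203,214)->, side (491,115))
print("clip tri",tri(S,(225+203/5,165+214/5),D,(250+(491-350)/4,165+113/4)))
```

```text
label tri (array([0.48148347, 0.00442062, 0.14339595]), np.float64(0.0008247867932079845))
label model [0.48145933 0.00245736 0.14767297]
win side [0.48106232 0.00395912 0.045     ]
((28.250003814697266, 18.75), (22.62741470336914, 26.16295051574707), 45.0) win scene [0.48037232 0.00346605 0.045     ]
clip tri (array([0.53916034, 0.00927508, 0.14252129]), np.float64(0.0011512279760510925))
```

The label triangulates to (0.4815, 0.0044, 0.143) against a window centre of (0.481, 0.0035). The slide is level, with the clip at z 0.1425 and the label at 0.143. I'll lower it 17 mm and settle.

```bash
python3 -m inch '[{"jaw":255,"x":0,"y":0,"z":-0.15,"ax":0,"ay":0,"az":0},{"jaw":255,"x":0,"y":0,"z":-0.13,"ax":0,"ay":0,"az":0},{"jaw":255,"x":0,"y":0,"z":0,"ax":0,"ay":0,"az":0},{"jaw":255,"x":0,"y":0,"z":0,"ax":0,"ay":0,"az":0},{"jaw":255,"x":0,"y":0,"z":0,"ax":0,"ay":0,"az":0},{"jaw":255,"x":0,"y":0,"z":0,"ax":0,"ay":0,"az":0}]'
python3 - <<'E'
from h import *
plan([.574,.011,.11],toolR(5.5,45,-1))
print("v",sense()['joint_velocities'].round(2))
for n in ('scene','side'): cv2.imwrite(f'pics/{n}8.png',capture(n)[:,:,::-1])
a=cv2.imread('pics/scene8.png')[165:245,225:315];b=cv2.imread('pics/side8.png')[165:265,250:350]
cv2.imwrite('pics/c8.png',np.hstack([cv2.resize(a,(450,400),interpolation=cv2.INTER_CUBIC)[:, :350],cv2.resize(b,(400,400),interpolation=cv2.INTER_CUBIC)]))
d=cv2.absdiff(cv2.imread('pics/side8.png'),cv2.imread('pics/side0.png'))[240:335,240:310];print("plain diff",d.mean(),d.max())
E
```

```text
time_s: 9.55
tcp_pos: [0.5753, 0.0101, 0.1121]
ee_rot: [[-0.71, -0.094, -0.698], [-0.07, 0.996, -0.062], [0.7, 0.005, -0.714]]
wrist_force: [-0.0, -0.3, -1.1]
gripper_width: 0.45
tcp [0.5753 0.0101 0.1121] j [  13.7   46.7   18.2   -6.3 -105.5  -97.5] t 9.55 w 0.45 F [-0.  -0.3 -1.1]
shift units [-0.021  0.015 -0.036] turn units [-0.032  0.051  0.011] | 0.06
v [ 0.   -0.16  0.07 -0.02  0.    0.02]
plain diff 4.047919799498747 23
```

View pics/c8.png

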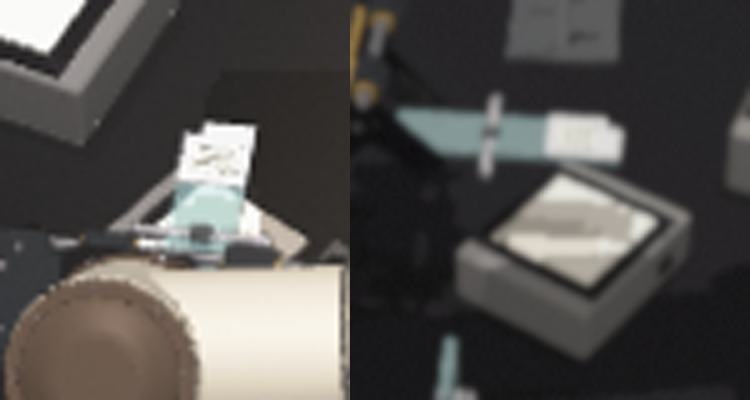

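Run:
```python
from h import *
S=camera_params("scene");D=camera_params("side")
print(tri(S,(225+217/5,165+157/5),D,(250+(578-350)/4,165+135/4)))
s=sense();print(s['tcp_pos']+s['ee_rot']@labtool(), s['tcp_pos'],s['gripper_width'])
finish_job()
```

```text
(array([0.48193181, 0.00404658, 0.12777688]), np.float64(0.0013860098992757623))
[0.48218791 0.00247189 0.13111031] [0.57528384 0.01014582 0.11211736] 0.4508017172136201
the job is handed in; nothing more can be done
```

I gripped the notched, frosted slide leaning 45° to its label side, lifted it off stand a, and turned it label up. I handed the job in with the gripper still holding it over the smallest viewer; no verdict was reported.

- **Position:** the last two-camera fix put the label at (0.482, 0.004, 0.128). That is about 1 mm from the window centre seen from above and 83 mm over it.
- **Second estimate:** working from the tool pose instead gave a label height of 0.131 m, so the two differ by about 3 mm.
- **Level and grip:** just before a final 15 mm lowering, the label and crossbar clip heights agreed within 1 mm. The tool tilted about half a degree at most after that. The jaws read 39 mm (40 mm slide), and the label had kept its place in the wrist view throughout.
- **Stillness:** the joints were practically still before hand-in (0.16°/s at most), at about 9.6 s of the 35 s allowed.
- **Other things:** comparing the side view around the plain slide before and after showed only small brightness changes. It and the bystanders looked undisturbed in the pictures, though I did not measure the bystanders' positions again.

No check failed.

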